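# Set out a clock assembly kit around the parts already on the kit board

## Task

Finish laying out the clock kit on the pale wooden board, where a black clock movement and a black loupe already lie in the two front bays. Put the beech press block in the bay directly behind the movement and the round parts tin centred on top of that block, stand the battery cell upright in the bay directly behind the loupe, and lay the white spacer strip lengthwise, front to back, in the middle lane between the left and right bays; centre each thing in its bay or lane. Leave the movement, the loupe and the white gabled box where they are.

Things in the scene. Friction and masses are not known exactly. Their poses are not given: they have to be found in the camera images.
- kit_board: fixed pale wooden board, 190 mm along its x (away from the robot) by 280 mm along its y (left), 8 mm thick; origin: centre of its underside. Flat dark lines mark four 80 mm square bays, centres at x = -45 (front row, near the robot) or +45 (back row), y = +90 (left) or -90 (right) mm, and a middle lane, 170 mm along x by 64 mm along y, centred on the board.
- movement: black square quartz clock movement with a short brass shaft, 56 x 56 mm, case 15 mm high, 32 mm to the top of the shaft; loose, lying in one front bay of the board (left or right varies) and to be left there. Origin: centre of its underside, z up.
- loupe: black watchmaker's loupe, a round tapered cup 37 mm across and 30 mm high; loose, standing in the other front bay and to be left there. Origin: centre of its underside, z up.
- press_block_mid (a point): centre, half-way up, of the loose beech press block: 45 mm along its x, 60 mm along its y, 35 mm high, flat top, thin dark felt foot. It starts on the bench. z up.
- c_cell_mid (a point): centre, half-way up, of the loose battery cell, a red and amber cylinder 27 mm in diameter and 50 mm high, standing on end on the bench. z is its axis, up.
- parts_tin_mid (a point): centre, half-way up, of the loose round grey-white screw-lid tin: lid 50 mm in diameter over the upper 11 mm, body 47 mm below it, 20 mm high in all, lying flat on the bench. z up.
- spacer_strip_mid (a point): centre of the loose white moulded spacer strip lying flat on the bench: 36 mm along its x, 150 mm along its y (its length), a 12 mm thick bar with three small round studs on top, 18 mm high in all; this point lies 9 mm above its underside. z up.
- gable_box_mid (a point): centre, half-way up, of a loose white carton with a gabled top, 52 x 66 x 118 mm, a bystander on the bench to the right that must not be knocked or moved.
Things that resemble listed ones, but are neither listed nor needed, are in the scene too. Leave any purple or red look-alike of the part that bears parts_tin_mid alone. What is shaped like the movement but orange is not meant.

How it is judged (in metres and radians):
At the end, for the whole second after the job is handed in: Block behind movement and upright cell behind loupe, within 15 mm of bay centres on each board axis; tin on block, centres within 12 mm; strip flat, centred to 15 mm lengthwise, 12 mm sideways, 0.15 rad; movement, loupe moved under 15 mm, gabled box under 30 mm; all released, at rest (((y of movement in the frame of kit_board above 0 m and x of press_block_mid in the frame of kit_board between 0.03 and 0.06 m and y of press_block_mid in the frame of kit_board between 0.075 and 0.105 m and x of c_cell_mid in the frame of kit_board between 0.03 and 0.06 m and y of c_cell_mid in the frame of kit_board between -0.105 and -0.075 m) or (y of movement in the frame of kit_board below 0 m and x of press_block_mid in the frame of kit_board between 0.03 and 0.06 m and y of press_block_mid in the frame of kit_board between -0.105 and -0.075 m and x of c_cell_mid in the frame of kit_board between 0.03 and 0.06 m and y of c_cell_mid in the frame of kit_board between 0.075 and 0.105 m)) and height (world z) of press_block_mid between 0.021 and 0.03 m and angle between each of press_block_mid, c_cell_mid, parts_tin_mid, spacer_strip_mid, movement, loupe's own z axis and vertical below 0.1 rad and height (world z) of c_cell_mid between 0.028 and 0.038 m and horizontal distance between parts_tin_mid and press_block_mid below 0.012 m and height (world z) of parts_tin_mid between 0.048 and 0.058 m and x of spacer_strip_mid in the frame of kit_board between -0.015 and 0.015 m and y of spacer_strip_mid in the frame of kit_board between -0.012 and 0.012 m and height (world z) of spacer_strip_mid between 0.012 and 0.022 m and angle between the y axis of spacer_strip_mid and the x axis of kit_board, either way round below 0.15 rad and distance of each of movement, loupe from where it was at the start of the episode below 0.015 m and distance of gable_box_mid from where it was at the start of the episode below 0.03 m and linear speed of each of press_block, c_cell, parts_tin, spacer_strip below 0.01 m/s); the robot touches nothing.
It fails at once if the movement is pushed out of its place (distance of movement from where it was at the start of the episode above 0.015 m).
It fails at once if the loupe is pushed out of its place (distance of loupe from where it was at the start of the episode above 0.015 m).
It fails at once if the gabled box is knocked or moved (distance of gable_box_mid from where it was at the start of the episode above 0.03 m).
It also fails if it takes over 106 s, if anything falls off the work surface, if the arm or the gripper's body presses on something with over 40 N, if the wrist force passes 120 N, or if a joint passes its speed limit or range.

## Robot

A 7-joint arm with a two-finger parallel gripper is mounted at the origin on the work surface; the furniture and walls round the work are solid. World frame = base frame: x ahead of the robot, y to its left, z up, the work surface at z = 0. Lengths are in m, angles in degrees, forces in N, time in s.
With the tool pointing down it reaches from about 0.425 to 0.95 m from the base axis. Payload 4.7 kg.
Tool frame: the origin (TCP) lies where the fingers leave the gripper's body, on its centre line; the fingertips stand 73 mm ahead of it and the grasp point (between the pads) lies 54 mm ahead of it; z points along the fingers, y is the line along which they close (so a half turn about z gives the same grasp; the last joint's range is limited). The gripper opens to 85 mm and grips with 20 to 120 N. Pads are 22 mm wide; open, the fingers measure 114 mm over their backs; the gripper's body (76 mm by 85 mm) begins 54 mm behind the grasp point. The pads swing forward as they close: fully open they stand 13 mm farther back than shut.
Start: joints at [73.287, 26.849, -2.785, 87.806, 1.381, 65.374, -4.715], TCP at [0.175, -0.652, 0.304] pointing down, gripper open.
Joint ranges: [-148.3, 148.3], [-19.14, 114.17], [-79.39, 73.82], [5.75, 140.21], [-59.74, 239.74], [12.07, 113.84], [-152.46, 152.46]. Speed limits (degrees/s): [147.25, 147.25, 180, 180, 180, 180, 180].

## Interface

Orientations are given as a 3x3 rotation matrix whose columns are the frame's x, y, z axes.
In Python, from workcell import * gives the robot as it stands. Calls block until the motion is done:
- movep(position, orientation): joint-space move of the TCP to a pose.
- movel(position, max_speed=0.15, ori=None, stop_force=None): straight line of the TCP; ori=None keeps the orientation; max_speed is the mean speed in m/s. With stop_force (N) it stops when the force on the tool has changed by that much, and returns True; else False.
- goto_joints(angles): joint-space move.
- grip(opening, force=None): finger opening in m; force is the grip in N (None keeps the last); returns when the fingers have stopped.
- wait(seconds).
- inverse_kinematics(position, orientation): joint angles nearest the present ones, or None.
- get_image(name): name is "scene" or "top"; returns the picture (400x640x3 uint8, red, green, blue); there is no depth.
- camera_params(name): a dict with "fx", "fy", "cx", "cy" (pixels), "eye" and "orientation" of the camera in the world. Camera axes: x right, y up, looking along -z (the intrinsics and any distortion apply to the point x, -y, -z); pixel columns grow to the right and rows downward; lengths in m; the calibration is good to about 2 mm. A picture is of the moment at which its call begins. camera_params takes no time and is no camera call.
A pose or a line that the arm cannot do raises IKError and nothing moves.
- job_done(): hands the job in; it is judged then, once.
Readings, each from a call of its own:
- get_t(): time.
- get_joint_pos(): joint angles.
- get_joint_velocities(): joint speeds.
- get_joint_efforts(): joint torques, N m.
- get_ee_pos(): TCP position.
- get_eef_rot(): TCP orientation.
- get_wrist_force(): force on the tool from outside, world axes, zero at the start.
- get_wrist_torque(): the same for the moment, N m.
- get_finger_gap(): finger opening in m.
- get_grasp_force(): force on a finger pad.
Only numpy, scipy, OpenCV 4.12 (cv2) and the standard library are available. Lean on these libraries where they do the work, as an engineer would, in place of code of your own. Each camera call takes 0.05 s, during which the arm holds its last target. There are 200 camera calls.

## Working session

There is one attempt and no reset: what is moved stays moved. The work goes in short steps, each a Python script; the robot and the scene stay as the last script left them, time stands still between calls to the robot, and variables do not carry over. Pictures are saved under pics/ and viewed, at most 14 in all, crops included, and the job is handed in when it is done.

```bash
ls; mkdir -p pics
python3 - <<'E'
from workcell import *
import cv2
for n in("scene","top"):
    im=get_image(n);cv2.imwrite(f"pics/{n}0.png",im[:,:,::-1])
    p=camera_params(n);print(n,p)
print(get_t())
E
```

```text
pics
scene {'fx': 454.33833177420377, 'fy': 454.33833177420377, 'cx': 322.6950803604285, 'cy': 197.52635009709357, 'eye': array([-0.50452567,  0.78545662,  0.8803705 ]), 'orientation': array([[-0.62358503,  0.40442599, -0.66901519],
       [-0.78153073, -0.34302847,  0.52109614],
       [-0.01874644,  0.84780368,  0.52997876]])}
top {'fx': 487.4552656249513, 'fy': 487.4552656249513, 'cx': 324.2049271986762, 'cy': 196.7746621469175, 'eye': array([0.30383201, 0.01706965, 1.41784311]), 'orientation': array([[-0.02927627,  0.99256159, -0.11817105],
       [-0.99940077, -0.02688198,  0.02180485],
       [ 0.01846599,  0.1187386 ,  0.99275382]])}
0.1
```

View pics/scene0.png

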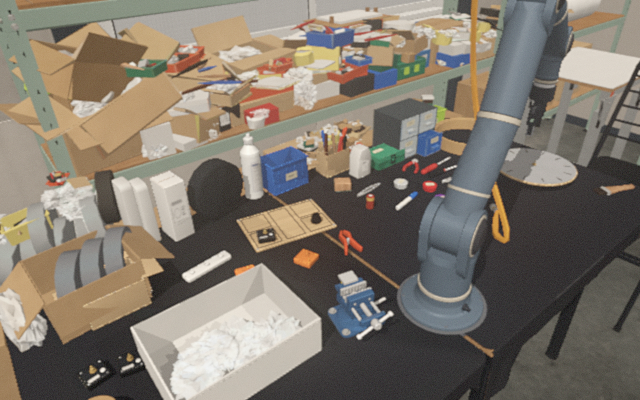

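View pics/top0.png

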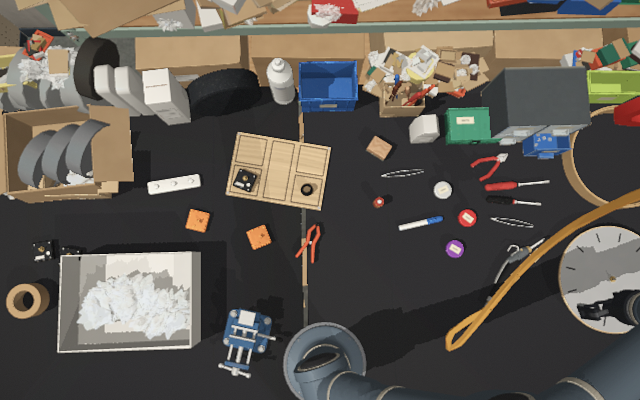

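Top view: the board is at (278,170), with the movement at (245,179) and the loupe at (307,189), so the block goes back-left and the cell back-right.

Candidates for each part, in top-view pixels:
- **Tin:** grey-white at (442,189). The red one at (467,217) and the purple one at (455,249) are look-alikes.
- **Block:** beech at (380,147).
- **Cell:** (379,202).
- **Strip:** white at (174,184).
- **Gabled box:** (424,128). The tall carton at (165,95) is something else.
- **Movement:** the orange ones at (198,220) and (259,237), and the black ones at (42,250) and (70,252), are not meant.

```bash
cat > h.py <<'E'
from workcell import *
import numpy as np, cv2
def ray(n,uv,z):
    p=camera_params(n); d=np.array([(uv[0]-p["cx"])/p["fx"],-(uv[1]-p["cy"])/p["fy"],-1.])
    d=p["orientation"]@d; return p["eye"]+d*(z-p["eye"][2])/d[2]
def proj(n,P):
    p=camera_params(n); c=p["orientation"].T@(np.asarray(P)-p["eye"])
    return np.array([p["cx"]-p["fx"]*c[0]/c[2],p["cy"]+p["fy"]*c[1]/c[2]])
def blob(im,seed,half,thr=60):
    "largest bright blob near seed: centroid, contour (pixels)"
    u,v=map(int,seed);a=im[v-half:v+half,u-half:u+half]
    m=(a.max(2)>thr).astype(np.uint8)
    c=[k for k in cv2.findContours(m,cv2.RETR_EXTERNAL,cv2.CHAIN_APPROX_NONE)[0] if len(k)>8]
    c=min(c,key=lambda k:-cv2.pointPolygonTest(k,(half,half),True))
    f=cv2.drawContours(np.zeros_like(m),[c],-1,1,-1);M=cv2.moments(f,True)
    return np.array([M["m10"]/M["m00"],M["m01"]/M["m00"]])+[u-half,v-half],c.reshape(-1,2)+[u-half,v-half]
def rect(n,c,z):
    P=np.array([ray(n,q,z)[:2] for q in c],np.float32); return cv2.minAreaRect(P)
E
python3 - <<'E'
from h import *
im=get_image("top");sc=get_image("scene")
for k,s,h,z in[("block",(380,147),20,.0175),("cell",(379,202),14,.025),("tin",(442,189),16,.010),("strip",(174,184),36,.009),("board",(278,170),66,.008)]:
    c,ct=blob(im,s,h); P=ray("top",c,z); r=rect("top",ct,z)
    print(k,c.round(1),P.round(4),"rect",np.round(r[0],4),np.round(r[1],4),round(r[2],1),"scene px",proj("scene",P).round(1))
    if k!="board":
        q=proj("scene",P)
        try:
            c2,_=blob(sc,q.round(),h+4); print("   scene blob",c2.round(1),ray("scene",c2,z).round(4))
        except Exception as e: print(e)
for k,s,z in[("mov",(245,179),.015),("loupe",(307,189),.03),("gable",(424,128),.06)]: print(k,ray("top",s,z).round(3))
cv2.imwrite("pics/crop1.png",cv2.resize(im[115:265,140:480,::-1],None,fx=2.35,fy=2.35,interpolation=cv2.INTER_CUBIC))
E
```

```text
block [378.4 147.9] [ 0.6107 -0.1771  0.0175] rect [ 0.6108 -0.1771] [0.0639 0.0557] 55.8 scene px [342.1 184.3]
   scene blob [341.4 183.4] [ 0.6173 -0.1792  0.0175]
cell [377.8 202.1] [ 0.4499 -0.1673  0.025 ] rect [ 0.4489 -0.1679] [0.0304 0.035 ] 42.9 scene px [370.  201.1]
   scene blob [369.3 200.4] [ 0.4549 -0.1685  0.025 ]
tin [442.1 189.8] [ 0.4826 -0.3594  0.01  ] rect [ 0.4836 -0.3593] [0.0535 0.0502] 88.4 scene px [400.8 183.2]
   scene blob [400.4 182.1] [ 0.4895 -0.3642  0.01  ]
strip [173.5 184. ] [0.5207 0.4227 0.009 ] rect [0.5208 0.4222] [0.0403 0.1552] 8.1 scene px [207.3 265.4]
   scene blob [209.7 263.4] [0.5246 0.413  0.009 ]
board [281.7 168.3] [0.559  0.1082 0.008 ] rect [0.5812 0.1064] [0.2979 0.4054] 77.8 scene px [287.7 220.5]
mov [0.529 0.215 0.015]
loupe [0.493 0.035 0.03 ]
gable [ 0.656 -0.304  0.06 ]
```

View pics/crop1.png

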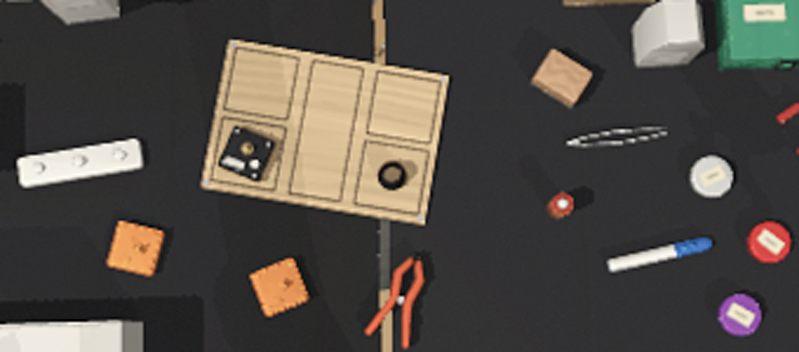

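The crop confirms the choices: the grey-white tin is at crop (712,176), with the red and purple tins apart from it. The block is at (562,77), the cell at (560,205) and the strip at (80,163). Next I measure the board and go for the strip.

```bash
cat >> h.py <<'E'
def board(n,im,seed,half=72):
    u,v=seed;a=cv2.cvtColor(im[v-half:v+half,u-half:u+half],cv2.COLOR_RGB2HSV)
    m=((a[...,2]>110)&(a[...,1]>50)&(a[...,0]<30)).astype(np.uint8)
    m=cv2.morphologyEx(m,cv2.MORPH_CLOSE,np.ones((5,5)));m=cv2.morphologyEx(m,cv2.MORPH_OPEN,np.ones((11,11)))
    c=max(cv2.findContours(m,cv2.RETR_EXTERNAL,cv2.CHAIN_APPROX_NONE)[0],key=cv2.contourArea).reshape(-1,2)+[u-half,v-half]
    return rect(n,cv2.convexHull(c).reshape(-1,2),.008)
def R(deg):
    c,s=np.cos(np.radians(deg)),np.sin(np.radians(deg))
    return np.array([[-s,c,0],[c,s,0],[0,0,-1.]])   # closing line at deg, tool down
def best(p,deg):
    "half-turn choice with the least joint-7 excursion"
    o=[]
    for d in(deg,deg+180):
        q=inverse_kinematics(p,R(d))
        if q is not None:o.append((abs(q[6])+.3*np.abs(np.array(q)-get_joint_pos()).max(),d,q))
    o.sort(key=lambda t:t[0]);return o[0][1],np.round(o[0][2],1)
E
python3 - <<'E'
from h import *
r=board("top",get_image("top"),(278,170));print("top",np.round(r[0],4),np.round(r[1],4),r[2])
r=board("scene",get_image("scene"),(286,222),60);print("scene",np.round(r[0],4),np.round(r[1],4),r[2])
for p,d in[((.521,.422,.2),8.1),((.611,-.177,.2),55.8),((.45,-.167,.2),80),((.483,-.359,.2),80),((.57,.12,.2),78)]:print(p,best(p,d))
E
```

```text
top [0.5544 0.1185] [0.2811 0.1948] 78.95286560058594
scene [0.5618 0.1273] [0.2748 0.2264] 68.06071472167969
(0.521, 0.422, 0.2) (8.1, array([ -8.9,  42.7, -53. ,  92.1,  37. ,  64.2, -63.2]))
(0.611, -0.177, 0.2) (55.8, array([ 40.6,  35.1, -40.7,  97.5,  26.4,  57.3,  46.3]))
(0.45, -0.167, 0.2) (80, array([ 51.8,  22.1, -44.4, 118. ,  20.8,  47.8,  75.3]))
(0.483, -0.359, 0.2) (260, array([ 36.7,  26.3,  -5.4, 103.9,   3.1,  49.9, -70.2]))
(0.57, 0.12, 0.2) (78, array([ 26.5,  38.9, -61.1, 104.3,  39. ,  60.9,  28.4]))
```

```bash
cat >> h.py <<'E'
C=np.array([.5544,.1185]);BY=78.95
def onb(x,y):
    a=np.radians(BY-90);return C+[x*np.cos(a)-y*np.sin(a),x*np.sin(a)+y*np.cos(a)]
def pick(xy,deg,z,opening,force,up=.22,v=.12):
    d,q=best((*xy,up),deg);grip(opening);movep((*xy,up),R(d))
    movel((*xy,z+.03),max_speed=.3);s=movel((*xy,z),max_speed=v/2,stop_force=10)
    grip(0,force);print("pick",s,get_ee_pos(),"gap",get_finger_gap(),"F",get_grasp_force())
    movel((*xy,up),max_speed=.25);print("lifted gap",get_finger_gap(),get_t())
def place(xy,deg,z,opening,up=.22):
    d,q=best((*xy,up),deg);movep((*xy,up),R(d))
    movel((*xy,z+.025),max_speed=.25);s=movel((*xy,z-.004),max_speed=.04,stop_force=5)
    print("place",s,get_ee_pos());wait(.2);grip(opening);wait(.2);print("gap",get_finger_gap())
    movel((*xy,up),max_speed=.25);print(get_t())
E
python3 - <<'E'
from h import *
pick((.612,-.1775),55.8,.077,.085,50)
E
```

```text
pick False [ 0.61252633 -0.17746862  0.07764608] gap 0.059084927842924594 F 55.84210216999054
lifted gap 0.05905378795106744 5.0917
```

Run:
```python
from h import *
print(onb(.045,.09))
place(onb(.045,.09),BY,.086,.080)
pick((.4836,-.3595),80,.079,.066,35)
im=get_image("top");cv2.imwrite("pics/a.png",cv2.resize(im[100:260,140:480,::-1],None,fx=2.35,fy=2.35,interpolation=cv2.INTER_CUBIC))
```

```text
[0.61581561 0.19820648]
place True [0.61573545 0.1980268  0.08566849]
gap 0.08002247409864047
9.125
pick False [ 0.48402598 -0.35973274  0.07966751] gap 0.04879036320437779 F 36.34520709514618
lifted gap 0.04876982812017835 13.65
```

View pics/a.png

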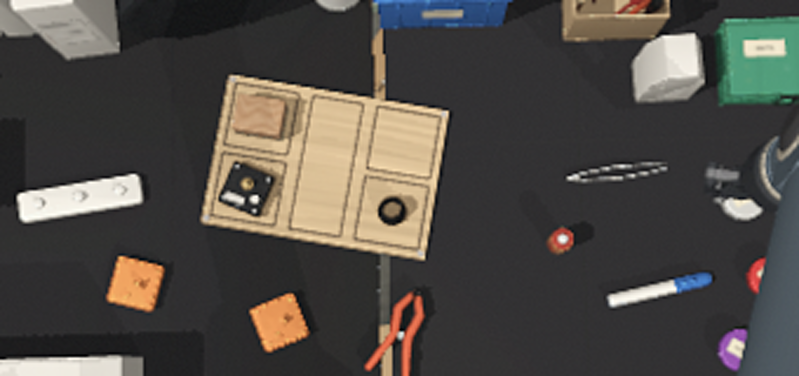

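The block sits squarely in the back-left bay at crop (264,115), and the tin is held at (740,200). I'll measure the block before placing the tin on it.

Run:
```python
from h import *
im=get_image("top");p=proj("top",(*onb(.045,.09),.0255));print("pred",p)
u,v=p.round().astype(int);a=cv2.cvtColor(im[v-20:v+20,u-20:u+20],cv2.COLOR_RGB2HSV).astype(int)
print(a[20,20],a[20,33],a[:,:,0][20])
m=((a[...,0]<13)&(a[...,2]>60)).astype(np.uint8);m=cv2.morphologyEx(m,cv2.MORPH_OPEN,np.ones((5,5)))
c=max(cv2.findContours(m,0,cv2.CHAIN_APPROX_NONE)[0],key=cv2.contourArea).reshape(-1,2)+[u-20,v-20]
r=rect("top",c,.0255);print(np.round(r[0],4),np.round(r[1],4),r[2],"target",onb(.045,.09))
```

```text
pred [249.84757242 148.73471183]
[ 15  94 198] [ 18  90 165] [ 45  30 100  19  18  19  18  17  18  17  15  14  14  15  14  14  15  15
  15  15  15  15  15  14  14  14  15  15  15  15  14  16  19  18  17  16
  17  18  18  18]Traceback (most recent call last):
  File "<stdin>", line 6, in <module>
ValueError: max() iterable argument is empty
```

Run:
```python
from h import *
im=get_image("top");p=proj("top",(*onb(.045,.09),.0255))
u,v=p.round().astype(int);a=cv2.cvtColor(im[v-20:v+20,u-20:u+20],cv2.COLOR_RGB2HSV).astype(int)
m=((a[...,0]<=16)&(a[...,2]>60)).astype(np.uint8);m=cv2.morphologyEx(m,cv2.MORPH_OPEN,np.ones((3,3)))
c=max(cv2.findContours(m,0,cv2.CHAIN_APPROX_NONE)[0],key=cv2.contourArea).reshape(-1,2)+[u-20,v-20]
r=rect("top",c,.0255);print(np.round(r[0],4),np.round(r[1],4),r[2],"target",onb(.045,.09))
place(onb(.045,.09),BY,.079+.0435,.066,up=.25)
pick((.4505,-.1675),80,.088,.06,40)
im=get_image("top");cv2.imwrite("pics/b.png",cv2.resize(im[100:260,140:480,::-1],None,fx=2.35,fy=2.35,interpolation=cv2.INTER_CUBIC))
```

```text
[0.6155 0.1974] [0.063  0.0495] 78.91415405273438 target [0.61581561 0.19820648]
place True [0.61572388 0.19801315 0.12266105]
gap 0.06632316339953746
18.4083
pick False [ 0.4507236  -0.16753436  0.08836645] gap 0.02529847870076105 F 39.184337854385376
lifted gap 0.024944906754491923 22.35
```

View pics/b.png

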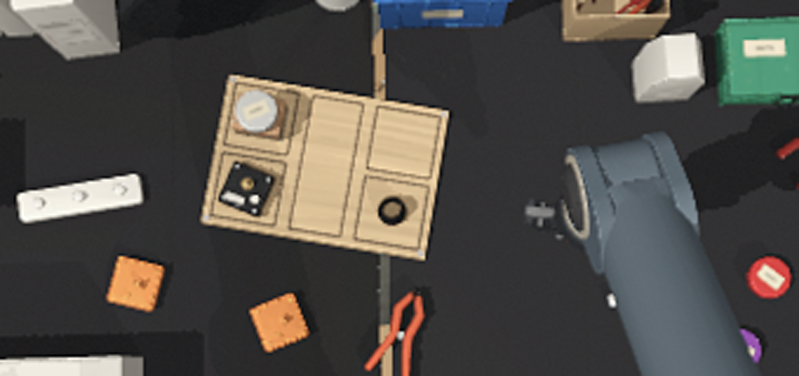

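The tin sits on the block at crop (258,110). The cell gap of 25 mm is a little under its 27 mm diameter, so I'll check the grasp in the scene view.

Run:
```python
from h import *
im=get_image("scene");p=proj("scene",get_ee_pos()-[0,0,.06]);print(p,get_finger_gap())
u,v=p.round().astype(int)
cv2.imwrite("pics/c.png",cv2.resize(im[v-50:v+50,u-60:u+60,::-1],None,fx=6,fy=6,interpolation=cv2.INTER_CUBIC))
im=get_image("top");t=proj("top",(*onb(.045,.09),.0535));print("tin pred",t)
u,v=t.round().astype(int);a=cv2.cvtColor(im[v-16:v+16,u-16:u+16],cv2.COLOR_RGB2HSV)
m=((a[...,1]<60)&(a[...,2]>110)).astype(np.uint8);m=cv2.morphologyEx(m,cv2.MORPH_CLOSE,np.ones((7,7)))
M=cv2.moments(m,True);c=np.array([M["m10"],M["m01"]])/M["m00"]+[u-16,v-16];print("tin",c,M["m00"],ray("top",c,.0535))
```

```text
[371.66724463 167.50000076] 0.024925206467278593
tin pred [248.5394313  146.60406534]
tin [247.9122807  145.78947368] 285.0 [0.61822492 0.19996054 0.0535    ]
```

View pics/c.png

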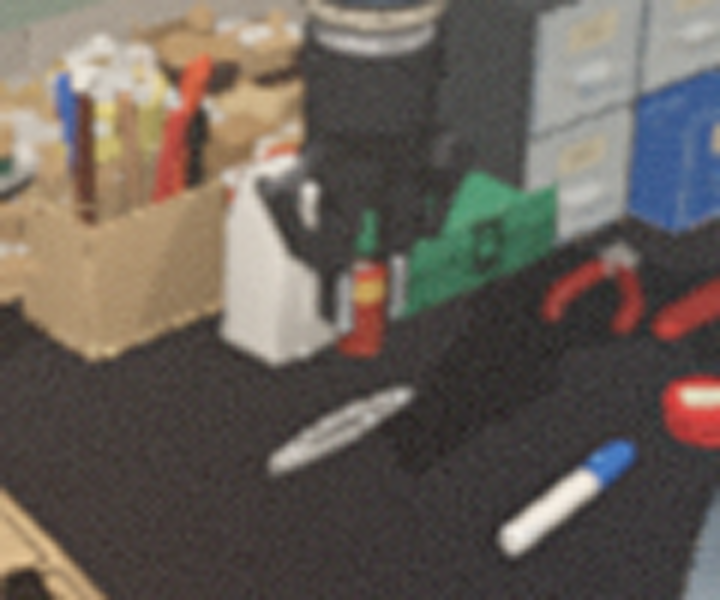

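The cell is held upright between the pads at crop (368,305), and the tin is within 3 mm of the block centre. Now I'll place the cell and then pick the strip.

Run:
```python
from h import *
place(onb(.045,-.09),BY,.097,.055)
pick((.5212,.4222),8.1,.076,.060,50)
im=get_image("top");cv2.imwrite("pics/d.png",cv2.resize(im[100:260,140:480,::-1],None,fx=2.35,fy=2.35,interpolation=cv2.INTER_CUBIC))
im=get_image("scene");cv2.imwrite("pics/e.png",cv2.resize(im[160:300,150:370,::-1],None,fx=3.5,fy=3.5,interpolation=cv2.INTER_CUBIC))
```

```text
place True [0.58118078 0.02146327 0.09638961]
gap 0.05538439046346749
26.025
pick False [0.52145688 0.42266344 0.0767521 ] gap 0.03415217080640174 F 50.48835575580597
lifted gap 0.03406849496644372 30.0167
```

View pics/d.png

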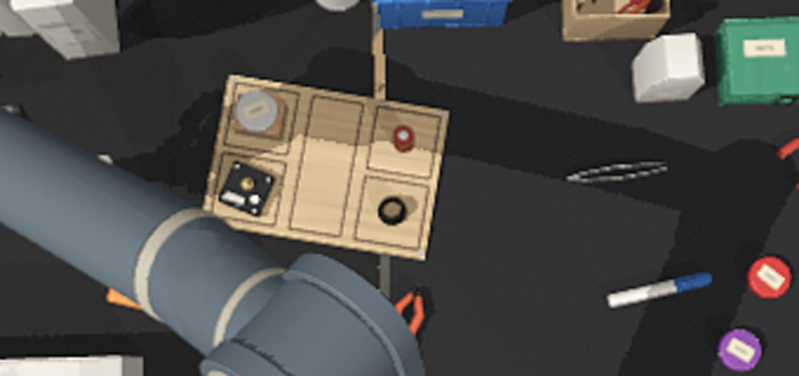

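View pics/e.png

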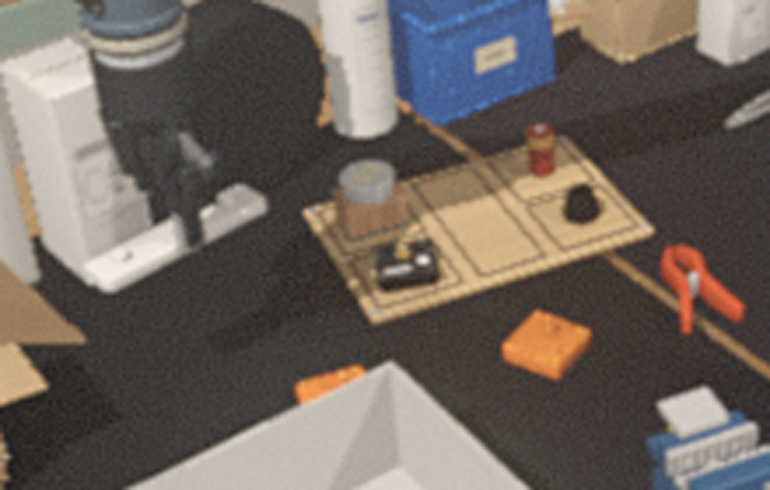

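The cell stands upright in the back-right bay at (403,137), and the strip is held level near its middle. Placing the strip next.

Run:
```python
from h import *
place(onb(0,0),BY,.085,.060)
movep((.45,-.3,.3),R(260))
im=get_image("top");cv2.imwrite("pics/f.png",cv2.resize(im[120:215,215:345,::-1],None,fx=6,fy=6,interpolation=cv2.INTER_CUBIC))
im=get_image("scene");cv2.imwrite("pics/g.png",cv2.resize(im[180:270,220:360,::-1],None,fx=5.5,fy=5.5,interpolation=cv2.INTER_CUBIC))
im=get_image("top")
a=cv2.cvtColor(im,cv2.COLOR_RGB2HSV);a0=a.copy();u,v=proj("top",(*onb(0,0),.017)).round().astype(int)
m=np.zeros(a.shape[:2],np.uint8);w=slice(v-35,v+35),slice(u-24,u+24)
m[w]=((a[...,1]<50)&(a[...,2]>110))[w];m=cv2.morphologyEx(m,cv2.MORPH_CLOSE,np.ones((3,3)))
c=max(cv2.findContours(m,0,cv2.CHAIN_APPROX_NONE)[0],key=cv2.contourArea).reshape(-1,2);r=rect("top",c,.016)
print("strip",np.round(r[0],4),np.round(r[1],4),r[2],"target",onb(0,0))
u,v=proj("top",(*onb(.045,-.09),.033)).round().astype(int);w=slice(v-14,v+14),slice(u-12,u+12)
m[:]=0;m[w]=(((a[...,0]<9)|(a[...,0]>170))&(a[...,1]>90))[w]
c=max(cv2.findContours(m,0,cv2.CHAIN_APPROX_NONE)[0],key=cv2.contourArea).reshape(-1,2);r=rect("top",c,.033)
print("cell",np.round(r[0],4),np.round(r[1],4),"target",onb(.045,-.09))
```

```text
place True [0.55433321 0.11822646 0.08469036]
gap 0.0599876454544437
34.1667
strip [0.5524 0.1179] [0.0377 0.1516] 78.88903045654297 target [0.5544 0.1185]
cell [0.5795 0.0201] [0.0202 0.0293] target [0.58131581 0.02154362]
```

View pics/f.png

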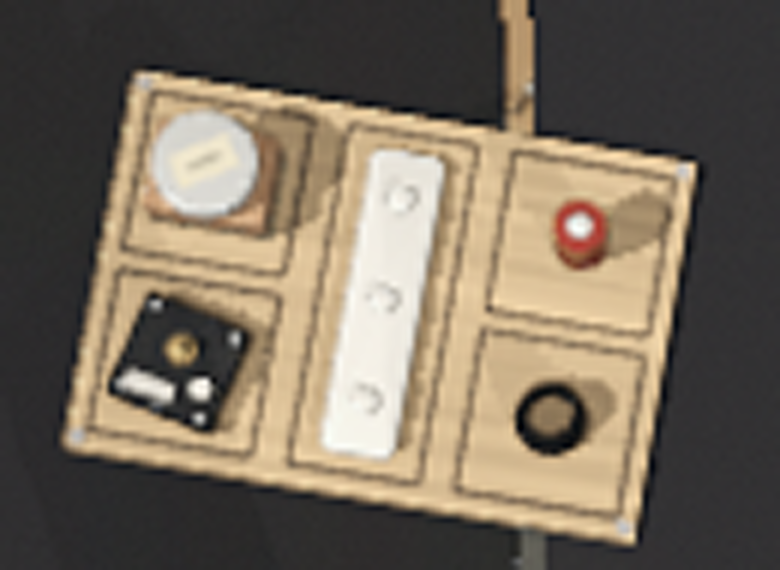

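View pics/g.png

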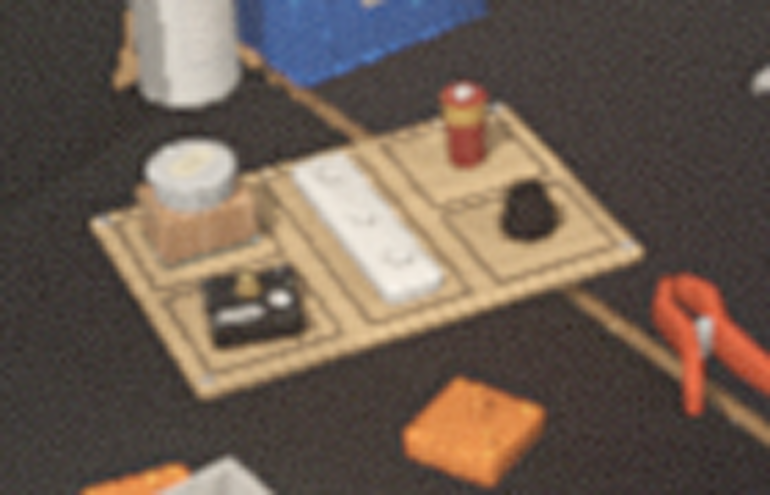

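The crops show everything in place. The strip centre is at (382,304) against a lane centre of (385,304), the tin is centred on the block, the cell is upright, and the movement and loupe have not moved. Measured errors are 3 mm or less.

```bash
python3 -c "
from workcell import *
print(get_t(),job_done())"
```

```text
the job is handed in; nothing more can be done
36.0167 None
```

I handed the job in at 36 s of the 106 s allowed, with the block, tin, cell and strip each measured within about 3 mm of target and the movement, loupe and gabled box looking undisturbed in the last pictures; the judge's result was not shown.

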